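# Lock the board clamp through its L-shaped gate

## Task

Clamp the circuit board in the red fixture: with a fingertip, push the black knob along the long leg of the L-shaped slot to the corner, then push it sideways to the very end of the short leg, so that the clamp bar stays locked over the board's edge. Only push the knob: do not pinch it or pull it up, do not touch the clamp bar, and leave the bin, bottle, spool and screwdriver where they are. Finish with the hand clear.

Things in the scene. Friction and masses are not known exactly. Their poses are not given: they have to be found in the camera images.
- fixture: Fixed board fixture, red base 310 x 200 x 12 mm, origin under its centre on the bench, z up. Level gate plate on its -x half: x -150 to -15, y -65 to 80 mm, top 40 mm above the bench; only the knob and 2 mm screw heads rise above it. Its 16 mm wide L slot: long leg along the fixture's +x, then short leg along +y. Green circuit board at the +x end, its edge at x 72 mm.
- slot_start (a point): Centre line of the slot at its open end (start of the long leg), at the level of the gate plate's top, 40 mm above the bench; axes as the fixture's. In the fixture's frame x -115, y -25 mm.
- slot_corner (a point): Centre line of the slot at the corner, 70 mm along the fixture's +x from slot_start, same height. In the fixture's frame x -45, y -25 mm.
- slot_end (a point): Centre line of the slot at the closed end of the short leg, 50 mm along the fixture's +y from slot_corner, same height: the pin's locked place. In the fixture's frame x -45, y +25 mm.
- knob_center (a point): Centre of the black knob: upright block 28 x 28 mm, 30 mm high, flat sides parallel to the fixture's axes (corners cut by 2 mm). Underside 3 mm above the gate plate, top 74 mm above the bench, this point 58 mm. A 12 mm pin below it runs in the slot (2 mm play each side). It starts in the long leg, 0 to 20 mm from slot_start, and cannot turn or tilt.
- clamp_along (a joint): Travel of knob, carriage and clamp bar along the fixture's +x, in m: 0 with the pin at slot_start, 0.070 at the corner (the slot's far wall stops it at 0.072). The short leg can be entered only from 0.068 on. Friction about 2.5 N, no spring: it stays where it is left.
- clamp_across (a joint): Travel of the knob along the fixture's +y, in m: 0 in the long leg (play +-0.002), 0.050 at slot_end (the slot's wall stops it at 0.052). Friction about 1.5 N, no spring: it stays where it is left.
- knob_lift (a joint): How far the knob is pulled up, in m: 0 at rest, held down by a light spring (2 N); it must stay down.
- clamp_bar: Steel clamp bar carried by the carriage, 16 x 150 x 14 mm, lying along the fixture's y between gate plate and board, top 35 mm above the bench; it travels along +x with the knob and at the corner reaches over the board's edge. Not to be touched. Its origin is under its middle, at bench level.
- knob_near: The knob's flat side that faces the fixture's -x (push here to go along the long leg), 14 mm from the knob's middle. The origins of all four sides lie on the knob's upright axis, at bench level. Pushing on two opposite sides at once counts as pinching.
- knob_far: The knob's flat side that faces the fixture's +x; origin as knob_near.
- knob_left: The knob's flat side that faces the fixture's +y; origin as knob_near.
- knob_right: The knob's flat side that faces the fixture's -y (push here to go along the short leg), 14 mm from the knob's middle; origin as knob_near.
- parts_bin: Loose black open bin, 100 x 140 x 55 mm, beside the fixture's +y edge; a bystander, to be left where it is; origin at the centre of its underside
- flux_bottle: Loose small white bottle, 42 mm across, 85 mm high, beside the +y edge near the slot; a bystander, to be left where it is; origin at the centre of its underside
- wire_spool: Loose steel spool, 54 mm across, 46 mm high, beside the fixture's -y edge; a bystander, to be left where it is; origin at the centre of its underside
- screwdriver: Loose screwdriver 170 mm long lying beside the fixture's -y edge; a bystander, to be left where it is

How it is judged:
By the outcome, as a careful person would: the job done as asked, in the order asked, and still so for the second after the job is handed in, with the robot touching nothing.
It also fails if it takes over 48 s, if anything falls off the work surface, if the arm or the gripper's body presses on something with over 40 N, if the wrist force passes 120 N, or if a joint passes its speed limit or range.

## Robot

A 6-joint arm with a two-finger parallel gripper is mounted at the origin on the work surface. World frame = base frame: x ahead of the robot, y to its left, z up, the work surface at z = 0. Lengths are in m, angles in rad, forces in N, time in s.
With the tool pointing down it reaches from about 0.35 to 0.775 m from the base axis. Payload 5.5 kg.
Tool frame: the origin (TCP) lies between the finger pads; the fingertips stand 19 mm ahead of it and the grasp point (between the pads) is the TCP; z points along the fingers, y is the direction in which the jaws open and shut (so a half turn about z gives the same grasp; the last joint's range is limited). The gripper opens to 85 mm and grips with 20 to 120 N. Pads are 22 mm wide; open, the fingers measure 114 mm over their backs; the gripper's body (76 mm by 85 mm) begins 54 mm behind the grasp point. The pads swing forward as they close: fully open they stand 13 mm farther back than shut.
Start: joints at [-1.459, 0.313, 0.046, 1.304, 0, 1.431], TCP at [0.143, -0.557, 0.212] pointing down, gripper open.
Joint ranges: [-2.76, 2.76], [-0.86, 1.69], [-1.03, 1.26], [-2.2, 2.34], [-1.47, 1.5], [-3.14, 3.14]. Speed limits (rad/s): [2.57, 2.57, 3.14, 3.14, 3.14, 3.14].

## Interface

Orientations are given as a unit quaternion [w, x, y, z].
In Python, from workcell import get_state, cams, workorder gives the robot as it stands.
- The arm moves only by the tool play_rows, never from a script. Its argument "series" is text: rows parted by semicolons, each of 7 numbers parted by spaces: the opening in per cent of the stroke, from 0 (shut) to 100 (fully open), then the shift along the tool's x, y, z in cm, then the turn, a rotation vector about the tool's x, y, z in degrees. A call has 1 to 12 rows; each row shifts and turns the commanded pose from where the row before left it, along the tool's axes as they then stand; what a row does not reach is not made up. A row lasts 1/8 s, in which the tool goes at most 62.5 mm and 10.7 degrees, less where a joint would pass 70% of its speed; a pose out of reach is approached as far as the arm can. A call with a gripper value outside its range is refused whole. The fingers move at their own pace and stop on an object; "newtons" is the grip in N (left out, the last holds). Time passes only in rows, so rows that do not move let the fingers close. It gives the time, the measured TCP pose, the force and the opening at its end, in the units of the state.
- get_state(): the state, without advancing time (a new reading comes with each control period).
- cams.read_camera(name): name is "side" or "top" or "wrist"; returns the picture (480x640x3 uint8, red, green, blue); there is no depth.
- cams.get_calibration(name): a dict with "fx", "fy", "cx", "cy" (pixels), "distortion" ([k1, k2, p1, p2, k3] as OpenCV has them; the pictures are not rectified), "rvec" (rotation vector, rad) and "tvec" (3), from world to camera coordinates, as OpenCV has them. Camera axes: x right, y down, z forward; pixel columns grow to the right and rows downward; lengths in m; the calibration is good to about 2 mm. A picture is of the moment at which its call begins: read the wrist's pose just before it. get_calibration takes no time and is no camera call; for the wrist camera it gives the pose at the moment of the call.
- workorder.hand_in(): hands the job in, once; it reports no verdict.
The state is a dict: "clock": time; "joint_pos": joint angles; "qvel": joint speeds; "tau": joint torques, N m; "tcp_pos": TCP position; "orientation": TCP orientation; "wrist_force": force on the tool from outside, world axes, zero at the start; "ft_torque": the same for the moment, N m; "finger_gap": finger opening in m.
Only numpy, scipy, OpenCV 4.12 (cv2) and the standard library are available. Lean on these libraries where they do the work, as an engineer would, in place of code of your own. Each camera call takes 0.05 s, during which the arm holds its last target.

## Working session

There is one attempt and no reset: what is moved stays moved. The work goes in short steps, Python scripts to look and compute and a tool call to move; the robot and the scene stay as the last step left them, time stands still between calls to the robot, and variables do not carry over. Pictures are saved under pics/ and viewed, and the job is handed in when it is done.

Besides the shell and the picture viewer there is one more tool, called after "Request:" as name(argument=value, ...) on one line, values as JSON. play_rows: Moves the arm, as the interface text tells. Its arguments: {"type":"object","properties":{"series":{"type":"string"},"newtons":{"type":"number"}},"required":["series"]}

```bash
ls; mkdir -p pics; python3 - <<'E'
from workcell import get_state, cams
import cv2
s=get_state();print(s)
for n in("side","top","wrist"):
    c=cams.get_calibration(n);print(n,c)
    cv2.imwrite(f"pics/{n}0.png",cams.read_camera(n)[:,:,::-1])
E
```

```text
pics
{'clock': 0.0, 'joint_pos': array([-1.45859576e+00,  3.13994366e-01,  4.49957591e-02,  1.30360198e+00,
       -1.98263530e-05,  1.43120046e+00]), 'qvel': array([-1.36082660e-04,  8.82020704e-04, -7.41470938e-04, -7.53927910e-05,
        4.06906351e-04, -1.06799941e-03]), 'tau': array([ 4.53309749e-04, -4.80632758e+01,  2.98531115e+01,  1.92594709e-02,
       -1.80918769e-04, -1.87982494e-05]), 'tcp_pos': array([ 0.14318374, -0.55633089,  0.2112192 ]), 'orientation': array([-9.02180996e-04,  9.92084878e-01,  1.25565845e-01,  2.44442925e-06]), 'wrist_force': array([-0.00715592, -0.81528612,  0.17066168]), 'ft_torque': array([0.04749096, 0.04785662, 0.0031109 ]), 'finger_gap': 0.08519684346396243}
side {'fx': 547.2881318855577, 'fy': 547.2881318855577, 'cx': 322.45680388819017, 'cy': 240.7323994437358, 'distortion': array([-0.03011649,  0.        ,  0.        ,  0.        ,  0.        ]), 'rvec': array([-0.01342607,  2.80131007, -1.41488879]), 'tvec': array([0.59343675, 0.03629258, 0.8855129 ])}
top {'fx': 489.9061587399864, 'fy': 489.9061587399864, 'cx': 323.06032779895537, 'cy': 239.3350538128505, 'distortion': array([-0.06737276,  0.        ,  0.        ,  0.        ,  0.        ]), 'rvec': array([ 2.19206789, -2.18041921,  0.05864549]), 'tvec': array([0.04906176, 0.6197696 , 0.700755  ])}
wrist {'fx': 330.5679503207191, 'fy': 330.5679503207191, 'cx': 322.8364483169754, 'cy': 241.18337229713617, 'distortion': array([-0.03029856,  0.        ,  0.        ,  0.        ,  0.        ]), 'rvec': array([-2.28552575,  1.77166594,  0.27066035]), 'tvec': array([-0.5736008 , -0.03821708,  0.37838805])}
```

View pics/side0.png

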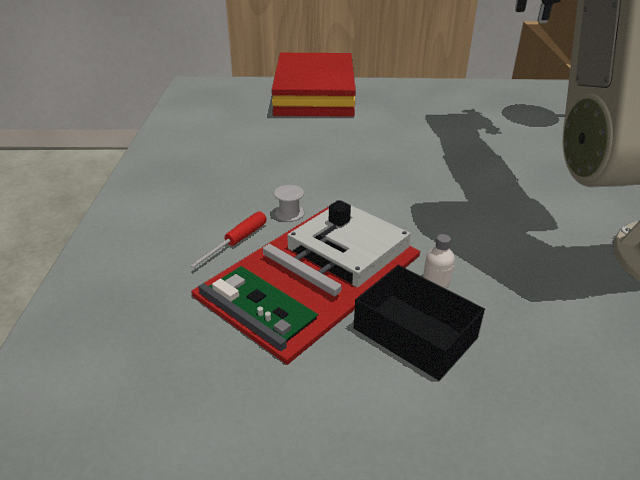

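View pics/top0.png

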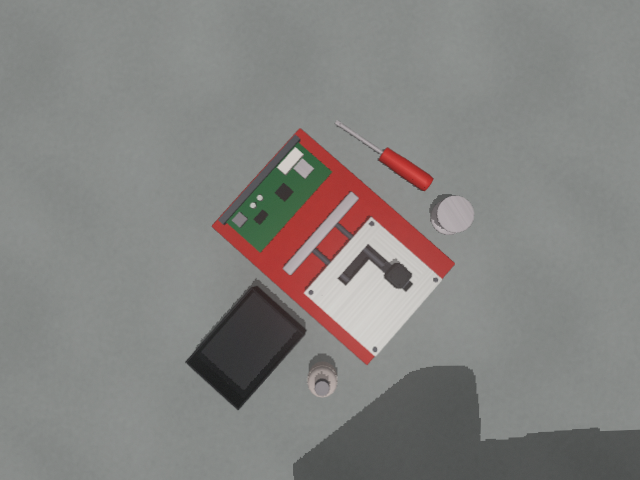

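View pics/wrist0.png

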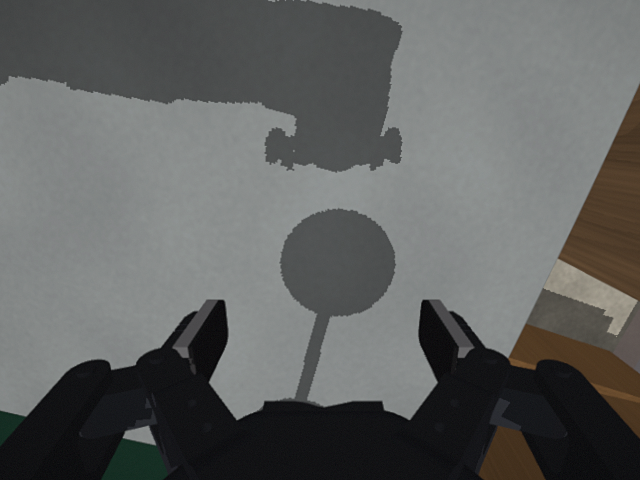

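The top picture shows the fixture with corners near (300,128), (453,264), (370,363) and (213,225), and the knob near (398,275). The side picture shows the knob standing alone above the plate. I'll enlarge the top view.

```bash
python3 - <<'E'
import cv2
i=cv2.imread("pics/top0.png")
cv2.imwrite("pics/topA.png",cv2.resize(i[205:365,295:465],None,fx=3.7,fy=3.7,interpolation=cv2.INTER_CUBIC))
cv2.imwrite("pics/topB.png",cv2.resize(i[115:265,200:360],None,fx=4,fy=4,interpolation=cv2.INTER_CUBIC))
s=cv2.imread("pics/side0.png")
cv2.imwrite("pics/sideA.png",cv2.resize(s[190:300,260:430],None,fx=4,fy=4,interpolation=cv2.INTER_CUBIC))
E
```

```text
(no output)
```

View pics/topA.png

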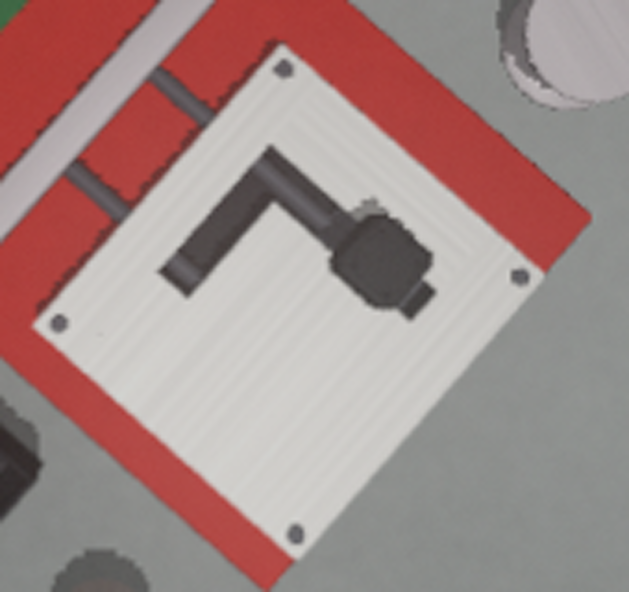

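View pics/topB.png

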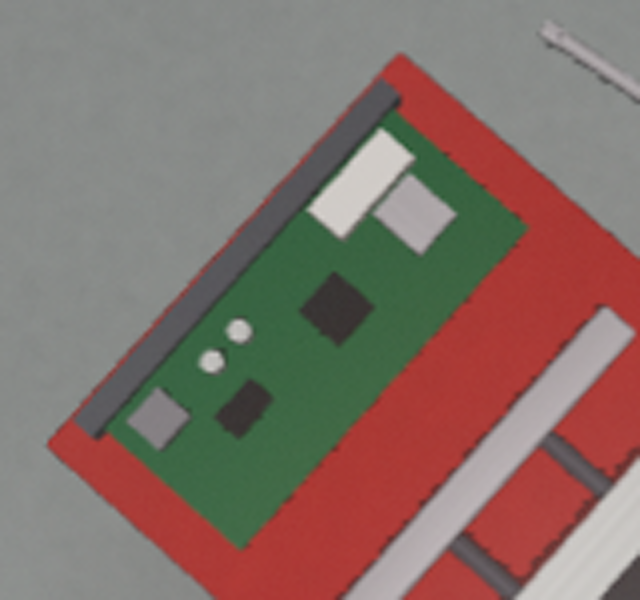

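View pics/sideA.png

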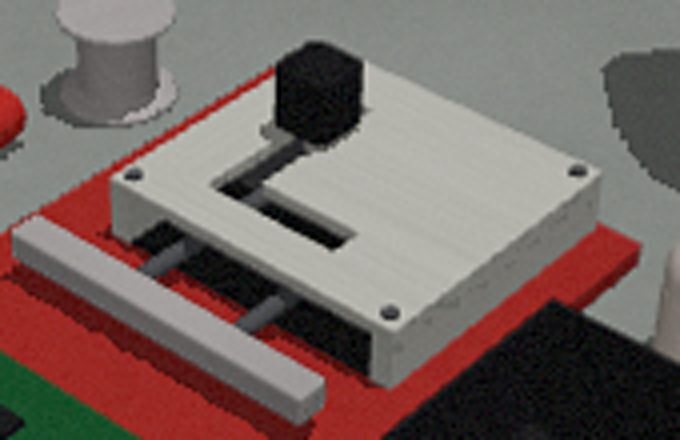

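```bash
cat > h.py <<'E'
import numpy as np, cv2
from workcell import get_state, cams
from scipy.optimize import least_squares
from scipy.spatial.transform import Rotation as R
def proj(P,c):
    K=np.array([[c['fx'],0,c['cx']],[0,c['fy'],c['cy']],[0,0,1]])
    return cv2.projectPoints(np.asarray(P,float).reshape(-1,3),c['rvec'],c['tvec'],K,c['distortion'])[0][:,0]
def unproj(uv,c,z):
    K=np.array([[c['fx'],0,c['cx']],[0,c['fy'],c['cy']],[0,0,1]])
    n=cv2.undistortPoints(np.array(uv,float).reshape(-1,1,2),K,c['distortion'])[:,0]
    Rm=cv2.Rodrigues(c['rvec'])[0]; o=-Rm.T@c['tvec']
    d=np.c_[n,np.ones(len(n))]@Rm
    return o+d*((z-o[2])/d[:,2])[:,None]
E
python3 - <<'E'
from h import *
A=lambda u,v:(295+(u+.5)/3.7-.5,205+(v+.5)/3.7-.5)
B=lambda u,v:(200+(u+.5)/4-.5,115+(v+.5)/4-.5)
S=lambda u,v:(260+(u+.5)/4-.5,190+(v+.5)/4-.5)
top=[(A(282,43),-15,-65,40),(A(545,272),-150,-65,40),(A(299,560),-150,80,40),(A(35,325),-15,80,40),(A(270,147),-37,-33,40),(A(160,271),-37,33,40),(A(187,297),-53,33,40),(A(409,320),-123,-17,40),(A(434,290),-123,-33,40),
(A(590,214),-155,-100,12),(A(268,590),-155,100,12),(B(400,53),155,-100,12),(B(48,445),155,100,12)]
side=[(S(112,178),-15,-65,40),(S(387,332),-15,80,40),(S(600,172),-150,80,40),(S(212,185),-37,-33,40),(S(332,249),-37,33,40),(S(355,236),-53,33,40)]
def W(p,P):
    c,s=np.cos(p[2]),np.sin(p[2]);P=np.asarray(P)/1000.
    return np.c_[p[0]+c*P[:,0]-s*P[:,1],p[1]+s*P[:,0]+c*P[:,1],P[:,2]]
ct,cs=cams.get_calibration("top"),cams.get_calibration("side")
def res(p,L):
    r=[]
    for l,c in L: r.append((proj(W(p,[q[1:] for q in l]),c)-np.array([q[0] for q in l])).ravel())
    return np.concatenate(r)
w=unproj([A(590,214),B(48,445),B(400,53)],ct,.012);print(w)
d=w[2]-w[0];p0=[*(w[0]+w[1])[:2]/2,np.arctan2(d[1],d[0])]
for L in([(top,ct)],[(side,cs)],[(top,ct),(side,cs)]):
    f=least_squares(res,p0,args=(L,),loss='soft_l1');print(f.x,np.degrees(f.x[2]));print(np.round(res(f.x,L).reshape(-1,2),1).tolist())
p=f.x
# knob top octagon
for c,uv in((ct,[A(383,261)]),):
    k=unproj(uv,c,.074)[0]
    cc,s=np.cos(p[2]),np.sin(p[2]);print(k,np.array([[cc,s],[-s,cc]])@(k[:2]-p[:2]))
E
```

```text
[[ 0.58652098 -0.14232158  0.012     ]
 [ 0.63926571  0.21915921  0.012     ]
 [ 0.78862012  0.08879911  0.012     ]]
[0.61270839 0.03818277 0.85417888] 48.94084474872997
[[-0.2, -0.1], [0.2, 0.4], [-0.2, -0.2], [-0.5, -0.0], [0.0, -1.4], [-0.8, -0.0], [0.4, 0.4], [0.6, 0.3], [1.2, -0.1], [1.4, 0.2], [-0.1, 0.9], [-0.4, -0.8], [-1.1, 0.1]]
[0.61235708 0.03796958 0.84218477] 48.25363278926418
[[-0.8, -0.6], [0.7, 0.1], [0.6, 0.5], [-1.8, -0.4], [-0.3, 0.8], [0.7, -0.7]]
[0.61258909 0.03823185 0.85365162] 48.91063515430743
[[-0.2, -0.0], [0.1, 0.5], [-0.3, -0.1], [-0.6, 0.0], [-0.0, -1.2], [-0.8, 0.0], [0.3, 0.5], [0.6, 0.4], [1.2, 0.0], [1.3, 0.3], [-0.2, 1.0], [-0.3, -0.8], [-1.1, 0.1], [-1.4, -0.4], [0.9, -0.1], [-0.1, -0.1], [-2.3, -0.3], [-0.5, 0.6], [0.4, -0.8]]
[ 0.56806539 -0.04993565  0.074     ] [-0.09571311 -0.02438994]
```

```bash
cat >> h.py <<'E'
FX=np.array([0.6126,0.0382]);YAW=0.8537
cF,sF=np.cos(YAW),np.sin(YAW)
def f2w(x,y): return FX+np.array([cF*x-sF*y,sF*x+cF*y])
def w2f(p): d=np.asarray(p)[:2]-FX; return np.array([cF*d[0]+sF*d[1],-sF*d[0]+cF*d[1]])
RT=R.from_matrix(np.array([[cF,sF,0],[sF,-cF,0],[0,0,-1]]))
def q2R(q): return R.from_quat([q[1],q[2],q[3],q[0]])
def plan(x,y,z,n):
    s=get_state(); r0=q2R(s['orientation']); p0=s['tcp_pos']; t=np.r_[f2w(x,y),z]
    rel=(r0.inv()*RT).as_rotvec()/n; q=R.from_rotvec(rel)
    M=sum((r0*q**i).as_matrix() for i in range(n))
    v=np.linalg.solve(M,t-p0)*100
    print("per row cm",np.round(v,3),"deg",np.round(np.degrees(rel),3),"n",n)
def st():
    s=get_state(); r=q2R(s['orientation'])
    e=np.degrees((RT.inv()*r).as_rotvec())
    f=s['wrist_force']
    print("t",round(s['clock'],2),"F mm",np.round(w2f(s['tcp_pos'])*1000,1),"z",round(s['tcp_pos'][2]*1000,1),"rot",np.round(e,2),"force fix",np.round([cF*f[0]+sF*f[1],-sF*f[0]+cF*f[1],f[2]],1),"gap",round(s['finger_gap'],4))
E
python3 - <<'E'
from h import *
st();plan(-.140,-.025,.15,12)
E
```

```text
t 0.15 F mm [-756.7  -37. ] z 211.4 rot [ 0.07  0.04 34.49] force fix [-0.  -0.3 -0.6] gap 0.0854
per row cm [ 4.909 -1.767  0.514] deg [-0.006 -0.003 -2.874] n 12
```

Request:
play_rows(series="0 4.9 -1.75 0.5 0 0 -2.87;0 4.9 -1.75 0.5 0 0 -2.87;0 4.9 -1.75 0.5 0 0 -2.87;0 4.9 -1.75 0.5 0 0 -2.87;0 4.9 -1.75 0.5 0 0 -2.87;0 4.9 -1.75 0.5 0 0 -2.87;0 4.9 -1.75 0.5 0 0 -2.87;0 4.9 -1.75 0.5 0 0 -2.87;0 4.9 -1.75 0.5 0 0 -2.87;0 4.9 -1.75 0.5 0 0 -2.87;0 4.9 -1.75 0.5 0 0 -2.87;0 4.9 -1.75 0.5 0 0 -2.87", newtons=40)

```text
clock: 1.65
tcp_pos: [0.5403, -0.085, 0.1517]
orientation: [-0.0, 0.91, 0.414, -0.0]
wrist_force: [0.4, -0.3, 0.4]
finger_gap: 0.0
```

Request:
play_rows(series="0 0 0 0 0 0 0;0 0 0 0 0 0 0")

```text
clock: 1.9
tcp_pos: [0.5394, -0.0866, 0.1518]
orientation: [-0.0, 0.91, 0.414, -0.0]
wrist_force: [0.1, 0.3, 0.6]
finger_gap: 0.0003
```

```bash
python3 - <<'E'
from h import *
st();plan(-.140,-.025,.13,1)
for n in("side","wrist"):
    i=cams.read_camera(n)[:,:,::-1]
    cv2.imwrite(f"pics/{n}1.png",i)
E
```

```text
t 1.9 F mm [-142.2  -26.8] z 151.8 rot [ 0.03 -0.04  0.02] force fix [0.3 0.2 0.6] gap 0.0003
per row cm [ 0.219 -0.184  2.179] deg [-0.027  0.045 -0.021] n 1
```

View pics/side1.png

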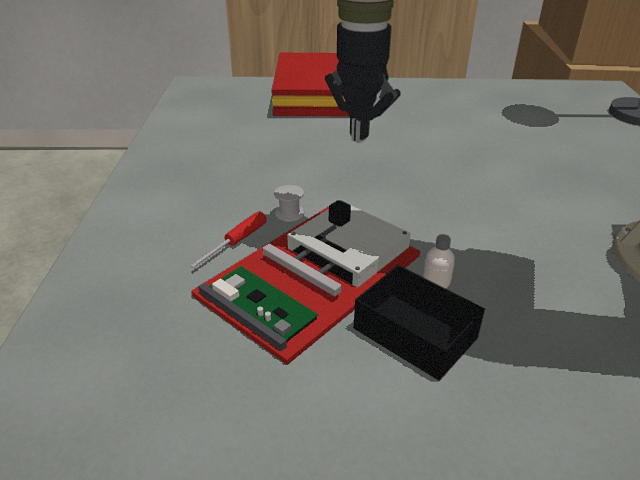

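View pics/wrist1.png

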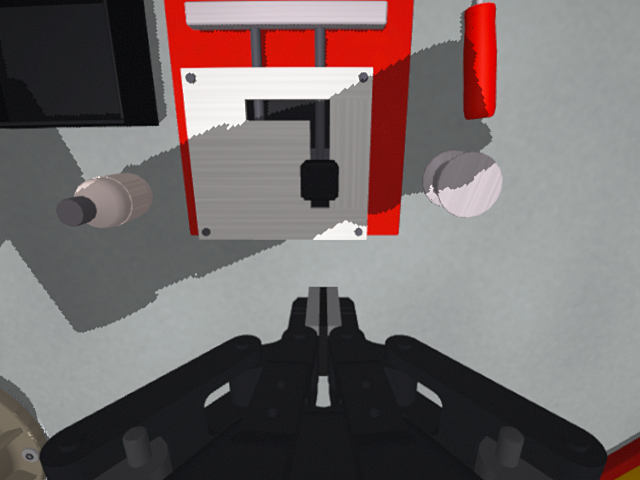

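```bash
python3 - <<'E'
from h import *
cs=cams.get_calibration("side");cw=cams.get_calibration("wrist");s=get_state();p=s['tcp_pos']
for d in(0,.006,.013,.019,.025,.032):print(d,proj(p-[0,0,d],cs)[0].round(1),proj(p-[0,0,d],cw)[0].round(1))
i=cv2.imread("pics/side1.png");cv2.imwrite("pics/s1.png",cv2.resize(i[60:160,310:410],None,fx=5,fy=5,interpolation=cv2.INTER_CUBIC))
i=cv2.imread("pics/wrist1.png");cv2.imwrite("pics/w1.png",cv2.resize(i[60:250,170:420],None,fx=3,fy=3,interpolation=cv2.INTER_CUBIC))
def prw(x,y,z):return proj(np.r_[f2w(x,y),z],cw)[0].round(1)
for q in((-.15,-.065,.04),(-.15,.08,.04),(-.015,-.065,.04),(-.015,.08,.04),(-.123,-.033,.04),(-.037,-.033,.04),(-.037,.033,.04),(-.1097,-.039,.074),(-.1097,-.011,.074),(-.0817,-.025,.074)):print(q,prw(*q))
E
```

```text
0 [357.6 150.5] [323.7 288.1]
0.006 [357.4 153.9] [323.7 283.4]
0.013 [357.2 157.8] [323.7 278.3]
0.019 [357.1 161.2] [323.7 274.1]
0.025 [356.9 164.5] [323.6 270.2]
0.032 [356.7 168.3] [323.6 266. ]
(-0.15, -0.065, 0.04) [366.9 239.2]
(-0.15, 0.08, 0.04) [199.4 239.6]
(-0.015, -0.065, 0.04) [373.3  66.6]
(-0.015, 0.08, 0.04) [180.2  68. ]
(-0.123, -0.033, 0.04) [330.  208.5]
(-0.037, -0.033, 0.04) [330.4  98.1]
(-0.037, 0.033, 0.04) [244.3  98.5]
(-0.1097, -0.039, 0.074) [339.2 200. ]
(-0.1097, -0.011, 0.074) [300.8 200.1]
(-0.0817, -0.025, 0.074) [319.8 160.6]
```

View pics/s1.png

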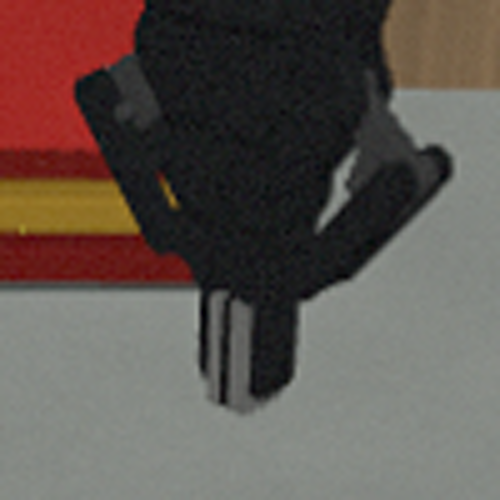

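View pics/w1.png

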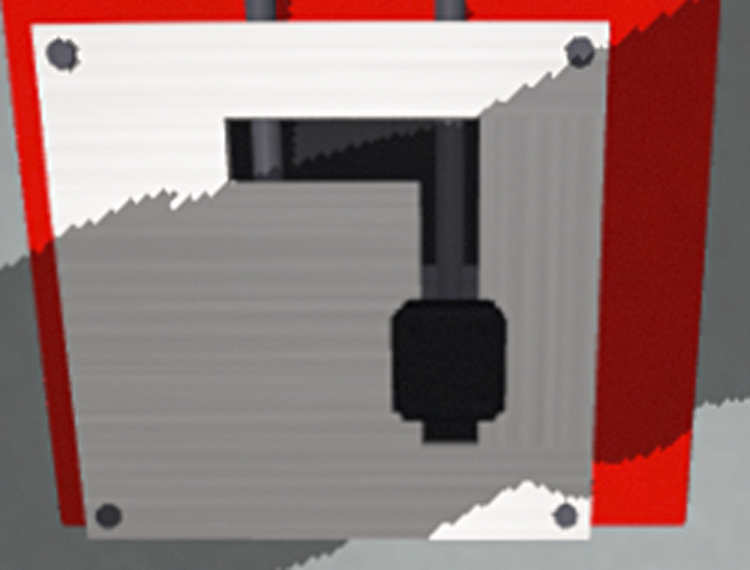

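The wrist picture agrees with the fixture fit to within 1 px: slot corner at (330,98), knob top edge at x 300–339. In the side picture the fingertip is at (358,142), well above the projected tip at (357,161). I'll work out where the tip really is before descending.

```bash
python3 - <<'E'
from h import *
st()
s=get_state();p=s['tcp_pos'];r=q2R(s['orientation'])
i=cams.read_camera("top")[:,:,::-1];cv2.imwrite("pics/top1.png",i)
ct=cams.get_calibration("top");cs=cams.get_calibration("side");cw=cams.get_calibration("wrist")
for d in(-.03,-.02,-.01,0,.01,.019):
    P=[p+r.apply([a,b,d]) for a,b in((0,0),(.011,0),(.011,.0145),(.011,-.0145),(-.011,0))]
    print(d,"side",proj(P,cs)[[0,1]].round(0).tolist(),"wrist",proj(P,cw)[:4].round(0).tolist(),"top",proj(P,ct)[0].round(0))
c=proj([p],ct)[0].astype(int)
y,x=max(c[1]-80,0),c[0]-80
print(x,y)
i=i.copy();cv2.imwrite("pics/t1.png",cv2.resize(i[y:y+160,x:x+160],None,fx=3.7,fy=3.7,interpolation=cv2.INTER_CUBIC))
i=cv2.imread("pics/wrist1.png");cv2.imwrite("pics/w1b.png",cv2.resize(i[270:400,240:410],None,fx=4,fy=4,interpolation=cv2.INTER_CUBIC))
E
```

```text
t 2.0 F mm [-143.   -27.5] z 152.1 rot [-0.   -0.02  0.14] force fix [-0.3 -0.8  0.5] gap 0.0
-0.03 side [[358.0, 133.0], [354.0, 135.0]] wrist [[324.0, 317.0], [324.0, 294.0], [357.0, 294.0], [290.0, 294.0]] top [445. 302.]
-0.02 side [[358.0, 139.0], [354.0, 141.0]] wrist [[323.0, 306.0], [323.0, 285.0], [355.0, 285.0], [292.0, 285.0]] top [443. 301.]
-0.01 side [[358.0, 145.0], [353.0, 147.0]] wrist [[323.0, 296.0], [323.0, 276.0], [353.0, 276.0], [294.0, 276.0]] top [441. 301.]
0 side [[358.0, 150.0], [353.0, 153.0]] wrist [[323.0, 288.0], [323.0, 269.0], [351.0, 269.0], [296.0, 269.0]] top [439. 300.]
0.01 side [[357.0, 156.0], [353.0, 159.0]] wrist [[323.0, 280.0], [323.0, 262.0], [350.0, 262.0], [297.0, 262.0]] top [437. 300.]
0.019 side [[357.0, 161.0], [353.0, 164.0]] wrist [[323.0, 274.0], [323.0, 256.0], [348.0, 256.0], [298.0, 256.0]] top [436. 299.]
359 220
```

View pics/t1.png

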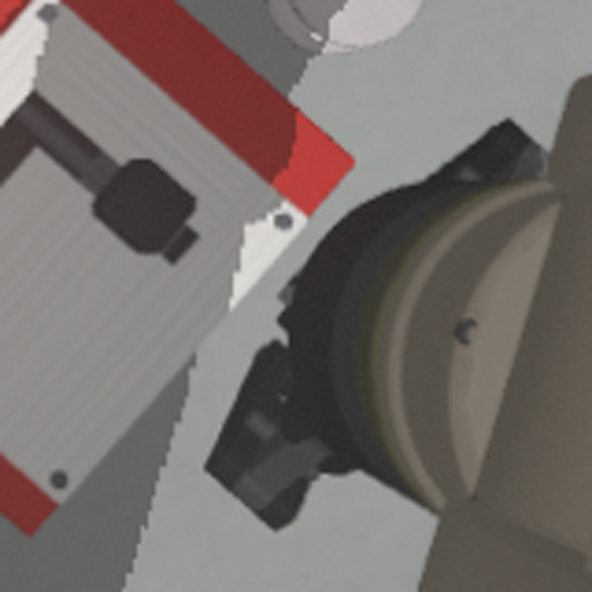

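View pics/w1b.png

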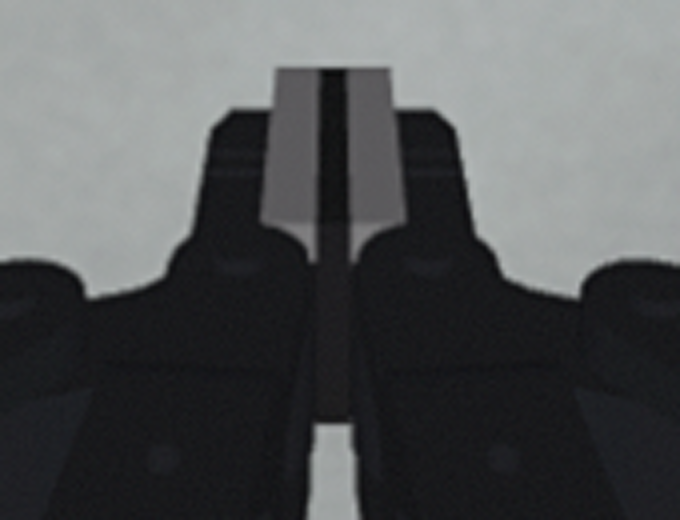

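Both pictures put the shut fingertips about 19 mm behind the reported TCP, not 19 mm ahead. I'll go down part of the way, staying clear of the plate under either reading, and look again.

Request:
play_rows(series="0 0.05 -0.05 1.2 0 0 0;0 0.05 -0.05 1.3 0 0 0;0 0.05 -0.05 1.3 0 0 0;0 0.05 0 1.2 0 0 0;0 0 0 1.0 0 0 0;0 0 0 1.0 0 0 0;0 0 0 0 0 0 0;0 0 0 0 0 0 0")

```text
clock: 3.05
tcp_pos: [0.5402, -0.0842, 0.0823]
orientation: [0.0, 0.91, 0.414, 0.0]
wrist_force: [0.1, 0.1, -0.8]
finger_gap: 0.0001
```

```bash
python3 - <<'E'
from h import *
st()
s=get_state();p=s['tcp_pos'];r=q2R(s['orientation'])
cs=cams.get_calibration("side")
i=cams.read_camera("side")[:,:,::-1]
for d in(-.03,-.02,-.01,0,.01,.019):
    P=[p+r.apply([a,b,d]) for a,b in((0,0),(.011,0))]
    print(d,"side",proj(P,cs).round(0).tolist())
cv2.imwrite("pics/s2.png",cv2.resize(i[100:250,280:430],None,fx=4,fy=4,interpolation=cv2.INTER_CUBIC))
E
```

```text
t 3.05 F mm [-139.9  -25.9] z 82.3 rot [-0.03  0.01  0.04] force fix [ 0.2 -0.  -0.8] gap 0.0001
-0.03 side [[356.0, 174.0], [352.0, 176.0]]
-0.02 side [[356.0, 179.0], [352.0, 181.0]]
-0.01 side [[356.0, 184.0], [351.0, 187.0]]
0 side [[355.0, 189.0], [351.0, 192.0]]
0.01 side [[355.0, 195.0], [351.0, 197.0]]
0.019 side [[355.0, 199.0], [351.0, 202.0]]
```

View pics/s2.png

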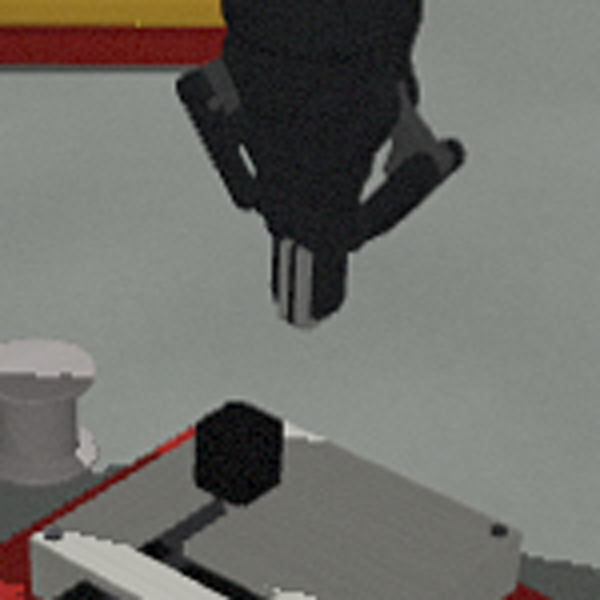

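The tip in the side crop is at about (355.5,181), which again gives about 19 mm above the reported TCP (tip height ≈ 0.101). I'll go down in small steps and watch the force.

Request:
play_rows(series="0 0 0 0.5 0 0 0;0 0 0 0.5 0 0 0;0 0 0 0.5 0 0 0;0 0 0 0.4 0 0 0;0 0 0 0 0 0 0")

```text
clock: 3.72
tcp_pos: [0.5395, -0.0841, 0.0626]
orientation: [-0.0, 0.91, 0.414, -0.0]
wrist_force: [-0.2, -0.9, -0.0]
finger_gap: 0.0004
```

```bash
python3 - <<'E'
from h import *
st()
i=cams.read_camera("side")[:,:,::-1]
cv2.imwrite("pics/s3.png",cv2.resize(i[140:270,280:430],None,fx=4,fy=4,interpolation=cv2.INTER_CUBIC))
i=cams.read_camera("wrist")[:,:,::-1]
cv2.imwrite("pics/w3.png",i)
E
```

```text
t 3.73 F mm [-140.2  -25.3] z 62.6 rot [ 0.05 -0.03  0.05] force fix [-0.8 -0.4 -0. ] gap 0.0004
```

View pics/s3.png

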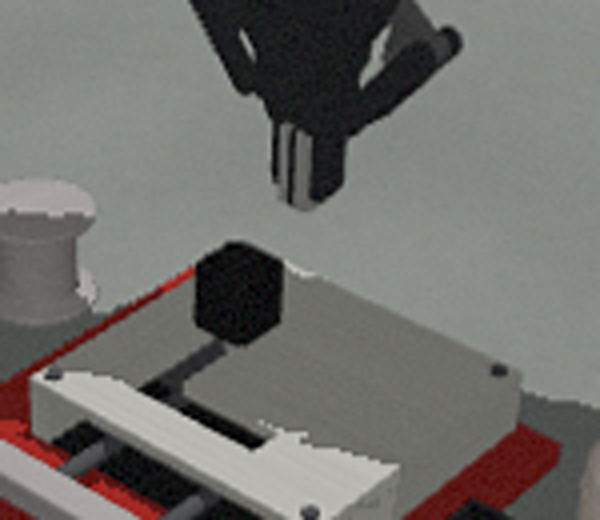

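View pics/w3.png

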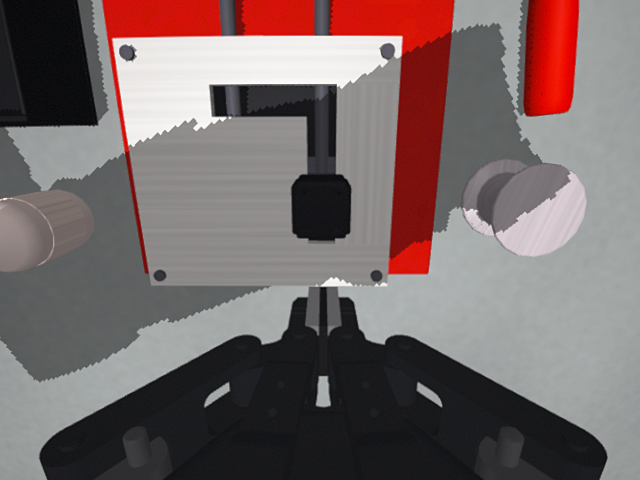

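Request:
play_rows(series="0 0 0 0.4 0 0 0;0 0 0 0.4 0 0 0;0 0 0 0.4 0 0 0;0 0 0 0 0 0 0")

```text
clock: 4.32
tcp_pos: [0.5395, -0.0841, 0.0506]
orientation: [-0.0, 0.91, 0.414, -0.0]
wrist_force: [0.1, 0.0, 0.5]
finger_gap: 0.0001
```

```bash
python3 - <<'E'
from h import *
st()
i=cams.read_camera("side")[:,:,::-1]
cv2.imwrite("pics/s4.png",cv2.resize(i[140:270,280:430],None,fx=4,fy=4,interpolation=cv2.INTER_CUBIC))
E
```

```text
t 4.33 F mm [-140.2  -25.3] z 50.6 rot [ 0.05 -0.03  0.05] force fix [ 0.1 -0.1  0.5] gap 0.0001
```

View pics/s4.png

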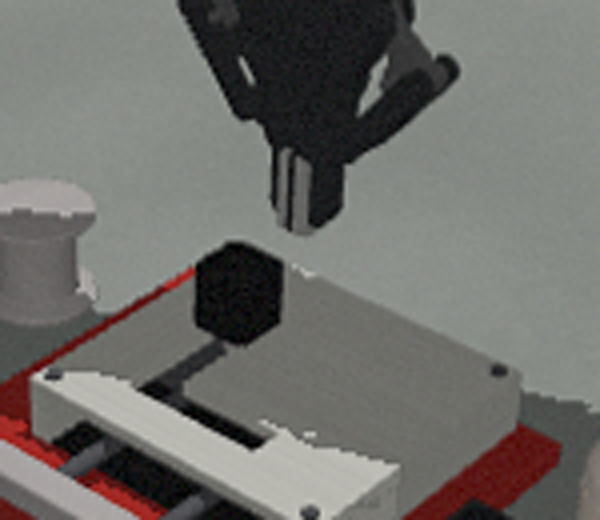

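At TCP 0.0506 the stated geometry would put the tip inside the plate. There is no contact force, so the measured offset holds. I'll go down to TCP z ≈ 0.035 (tip ≈ 0.054).

Request:
play_rows(series="0 0 0 0.4 0 0 0;0 0 0 0.4 0 0 0;0 0 0 0.4 0 0 0;0 0 0 0.3 0 0 0;0 0 0 0 0 0 0")

```text
clock: 5.0
tcp_pos: [0.5396, -0.0841, 0.0357]
orientation: [-0.0, 0.91, 0.414, -0.0]
wrist_force: [-0.3, -0.1, 0.3]
finger_gap: 0.0001
```

```bash
python3 - <<'E'
from h import *
st()
i=cams.read_camera("side")[:,:,::-1]
cv2.imwrite("pics/s5.png",cv2.resize(i[140:270,280:430],None,fx=4,fy=4,interpolation=cv2.INTER_CUBIC))
E
```

```text
t 5.0 F mm [-140.1  -25.4] z 35.7 rot [ 0.03 -0.02  0.05] force fix [-0.3  0.2  0.3] gap 0.0001
```

View pics/s5.png

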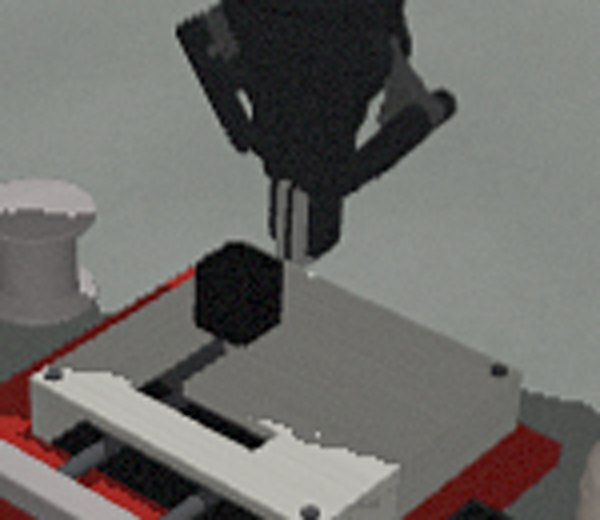

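Request:
play_rows(series="0 0 0 0.2 0 0 0;0 0 0 0.2 0 0 0;0 0.4 0 0 0 0 0;0 0.4 0 0 0 0 0;0 0.4 0 0 0 0 0;0 0.3 0 0 0 0 0;0 0.3 0 0 0 0 0;0 0.3 0 0 0 0 0;0 0.3 0 0 0 0 0;0 0 0 0 0 0 0")

```text
clock: 6.3
tcp_pos: [0.5557, -0.066, 0.0321]
orientation: [0.0, 0.91, 0.414, -0.0]
wrist_force: [-1.5, -1.0, 1.1]
finger_gap: -0.0004
```

```bash
python3 - <<'E'
from h import *
st()
i=cams.read_camera("side")[:,:,::-1]
cv2.imwrite("pics/s6.png",cv2.resize(i[140:270,280:430],None,fx=4,fy=4,interpolation=cv2.INTER_CUBIC))
E
```

```text
t 6.3 F mm [-115.9  -25.6] z 32.1 rot [-0.   -0.    0.04] force fix [-1.8  0.5  1.1] gap -0.0004
```

View pics/s6.png

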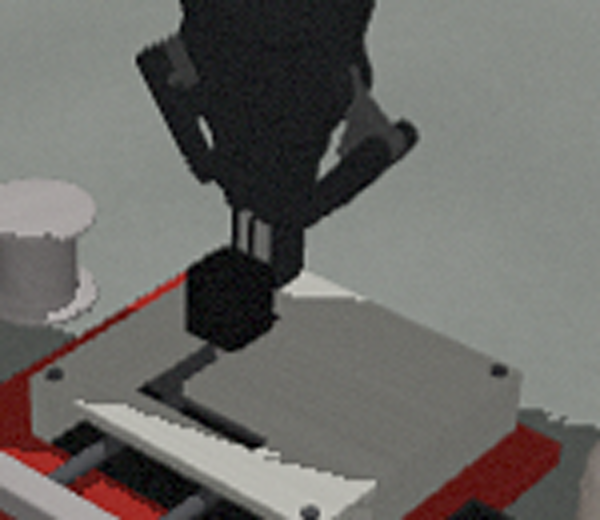

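The finger is on the knob's near side and the knob has moved about 4 mm with 1.8 N. I'll keep pushing.

Request:
play_rows(series="0 0.4 0 0 0 0 0;0 0.4 0 0 0 0 0;0 0.4 0 0 0 0 0;0 0.4 0 0 0 0 0;0 0.4 0 0 0 0 0;0 0.4 0 0 0 0 0;0 0.4 0 0 0 0 0;0 0.4 0 0 0 0 0;0 0.4 0 0 0 0 0;0 0.2 0 0 0 0 0;0 0.1 0 0 0 0 0;0 0 0 0 0 0 0")

```text
clock: 7.85
tcp_pos: [0.5815, -0.0366, 0.0321]
orientation: [-0.0, 0.91, 0.414, 0.0]
wrist_force: [-0.2, -1.4, 1.2]
finger_gap: -0.0002
```

```bash
python3 - <<'E'
from h import *
st()
i=cams.read_camera("wrist")[:,:,::-1]
cv2.imwrite("pics/w7.png",i)
i=cams.read_camera("top")[:,:,::-1]
cv2.imwrite("pics/t7.png",cv2.resize(i[175:325,290:440],None,fx=4,fy=4,interpolation=cv2.INTER_CUBIC))
E
```

```text
t 7.85 F mm [-76.8 -25.7] z 32.1 rot [-0.01  0.02  0.04] force fix [-1.2 -0.7  1.2] gap -0.0002
```

View pics/w7.png

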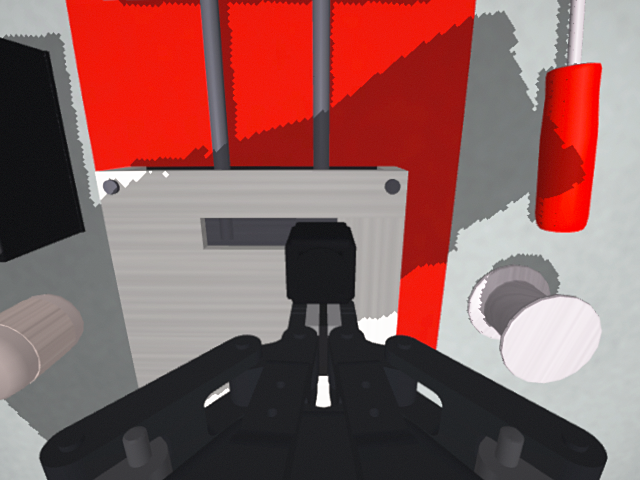

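View pics/t7.png

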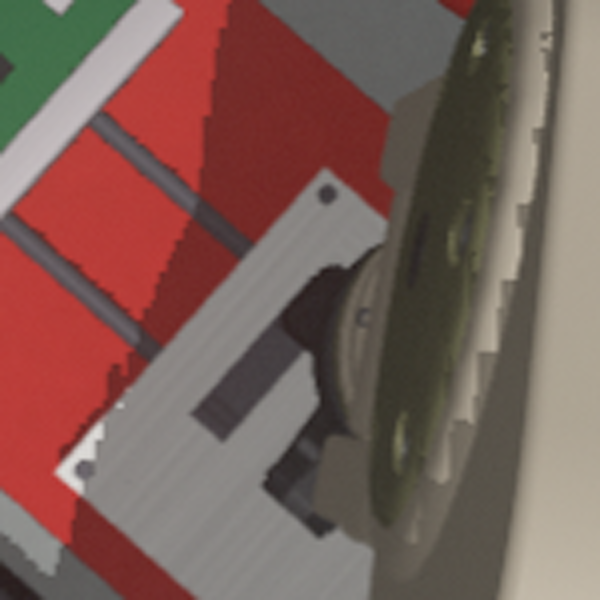

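```bash
python3 - <<'E'
from h import *
i=cv2.imread("pics/w7.png");cv2.imwrite("pics/w7b.png",cv2.resize(i[205:315,190:370],None,fx=4,fy=4,interpolation=cv2.INTER_CUBIC))
cw=cams.get_calibration("wrist")
for X in(-.05,-.047,-.045,-.043):
    print(X,*[proj(np.r_[f2w(X+a,-.025+b),z],cw)[0].round(1) for a,b,z in((.014,0,.074),(-.014,0,.074),(0,.014,.074),(0,-.014,.074))])
print(*[proj(np.r_[f2w(*q),.04],cw)[0].round(1) for q in((-.037,.033),(-.053,.033),(-.037,-.033))])
E
```

```text
-0.05 [322.  237.1] [322.1 304.1] [286.  271.7] [358.2 271.7]
-0.047 [322.  229.3] [322.1 297.4] [285.7 264.5] [358.5 264.5]
-0.045 [322.  224.1] [322.1 292.8] [285.5 259.6] [358.6 259.6]
-0.043 [322.  218.8] [322.1 288.2] [285.3 254.7] [358.8 254.7]
[200.4 218.8] [204.  250.6] [339.1 218.6]
```

View pics/w7b.png

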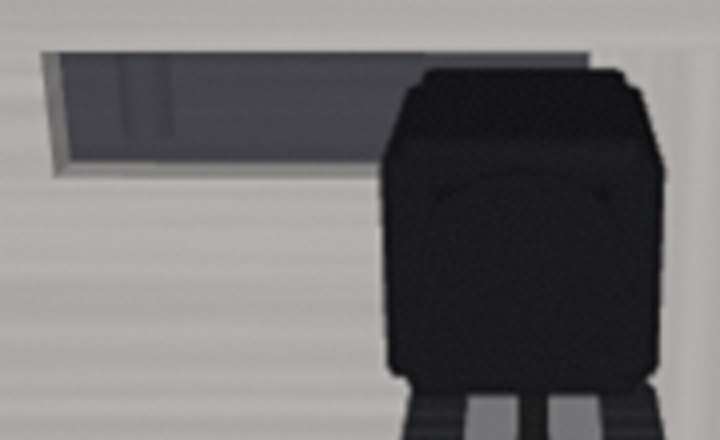

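Request:
play_rows(series="0 0.15 0 0 0 0 0;0 0.15 0 0 0 0 0;0 0.1 0 0 0 0 0;0 0 0 0 0 0 0")

```text
clock: 8.45
tcp_pos: [0.5841, -0.0336, 0.0321]
orientation: [0.0, 0.91, 0.414, 0.0]
wrist_force: [-1.1, -2.0, 0.8]
finger_gap: 0.0
```

Request:
play_rows(series="0 0.1 0 0 0 0 0;0 0 0 0 0 0 0")

```text
clock: 8.7
tcp_pos: [0.5847, -0.0329, 0.0321]
orientation: [0.0, 0.91, 0.414, 0.0]
wrist_force: [-1.9, -1.7, 0.8]
finger_gap: -0.0003
```

Request:
play_rows(series="0 0.1 0 0 0 0 0;0 0 0 0 0 0 0")

```text
clock: 8.95
tcp_pos: [0.5854, -0.0322, 0.0321]
orientation: [0.0, 0.91, 0.414, 0.0]
wrist_force: [-0.8, -2.2, 1.1]
finger_gap: -0.0002
```

```bash
python3 - <<'E'
from h import *
st()
i=cams.read_camera("wrist")[:,:,::-1]
cv2.imwrite("pics/w8.png",cv2.resize(i[205:335,190:370],None,fx=4,fy=4,interpolation=cv2.INTER_CUBIC))
cw=cams.get_calibration("wrist")
for X in(-.05,-.047,-.045,-.043):
    print(X,*[proj(np.r_[f2w(X+a,-.025+b),z],cw)[0].round(1) for a,b,z in((.014,0,.074),(-.014,0,.074),(.014,0,.043))])
print(*[proj(np.r_[f2w(*q),.04],cw)[0].round(1) for q in((-.037,.033),(-.053,.033),(-.037,-.033))])
E
```

```text
t 8.95 F mm [-70.9 -25.7] z 32.1 rot [-0.01 -0.    0.04] force fix [-2.2 -0.9  1.1] gap -0.0002
-0.05 [322.1 252. ] [322.2 317.2] [322.2 230.3]
-0.047 [322.1 244.5] [322.2 310.7] [322.2 224.1]
-0.045 [322.  239.4] [322.1 306.2] [322.2 220. ]
-0.043 [322.  234.3] [322.1 301.7] [322.2 215.8]
[201.7 230.8] [205.3 261.9] [339.  230.7]
```

View pics/w8.png

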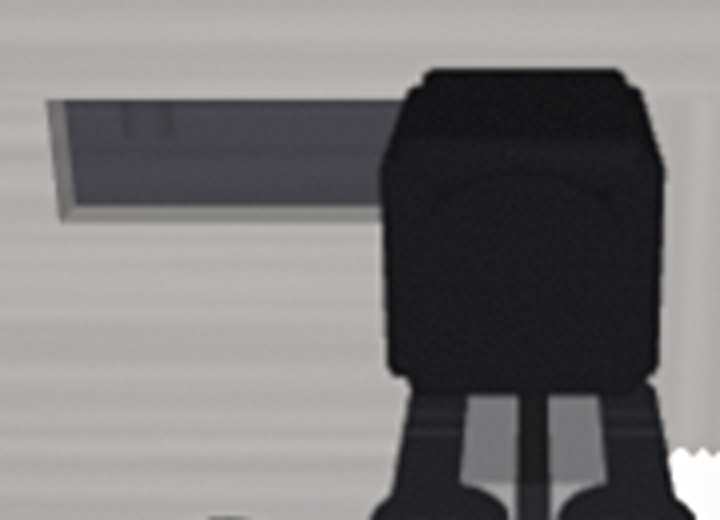

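The knob's far bottom edge is at row 222, so the travel is about 0.069. I'll step on gently until the far wall shows in the force.

Request:
play_rows(series="0 0.1 0 0 0 0 0;0 0 0 0 0 0 0")

```text
clock: 9.25
tcp_pos: [0.586, -0.0314, 0.0321]
orientation: [0.0, 0.91, 0.414, 0.0]
wrist_force: [-1.4, -2.2, 1.7]
finger_gap: -0.0002
```

Request:
play_rows(series="0 0.1 0 0 0 0 0;0 0 0 0 0 0 0")

```text
clock: 9.5
tcp_pos: [0.5867, -0.0306, 0.0321]
orientation: [0.0, 0.91, 0.414, 0.0]
wrist_force: [-0.5, -2.3, 1.8]
finger_gap: 0.0002
```

Request:
play_rows(series="0 0.1 0 0 0 0 0;0 0 0 0 0 0 0")

```text
clock: 9.75
tcp_pos: [0.5873, -0.0299, 0.0321]
orientation: [0.0, 0.91, 0.414, 0.0]
wrist_force: [-0.5, -2.6, 1.3]
finger_gap: 0.0
```

```bash
python3 - <<'E'
from h import *
st()
E
```

```text
t 9.75 F mm [-67.9 -25.7] z 32.1 rot [-0.01  0.    0.04] force fix [-2.3 -1.3  1.3] gap 0.0
```

Request:
play_rows(series="0 0.1 0 0 0 0 0;0 0 0 0 0 0 0")

```text
clock: 10.0
tcp_pos: [0.5874, -0.0298, 0.0321]
orientation: [0.0, 0.911, 0.413, -0.001]
wrist_force: [-3.8, -4.8, 2.2]
finger_gap: -0.0
```

```bash
python3 - <<'E'
from h import *
st()
i=cams.read_camera("wrist")[:,:,::-1]
cv2.imwrite("pics/w9.png",cv2.resize(i[205:335,190:370],None,fx=4,fy=4,interpolation=cv2.INTER_CUBIC))
cw=cams.get_calibration("wrist")
for X in(-.05,-.047,-.045,-.043):
    print(X,*[proj(np.r_[f2w(X+a,-.025+b),z],cw)[0].round(1) for a,b,z in((.014,0,.074),(-.014,0,.074),(.014,0,.043))])
print(*[proj(np.r_[f2w(*q),.04],cw)[0].round(1) for q in((-.037,.033),(-.053,.033),(-.037,-.033))])
E
```

```text
t 10.0 F mm [-67.8 -25.7] z 32.1 rot [-0.01 -0.1   0.07] force fix [-6.1 -0.3  2.2] gap -0.0
-0.05 [322.1 260. ] [322.2 324.2] [322.3 236.8]
-0.047 [322.1 252.6] [322.2 317.7] [322.2 230.7]
-0.045 [322.  247.6] [322.2 313.3] [322.2 226.6]
-0.043 [322.  242.6] [322.2 308.9] [322.2 222.4]
[202.4 237.2] [205.9 267.9] [338.9 237. ]
```

View pics/w9.png

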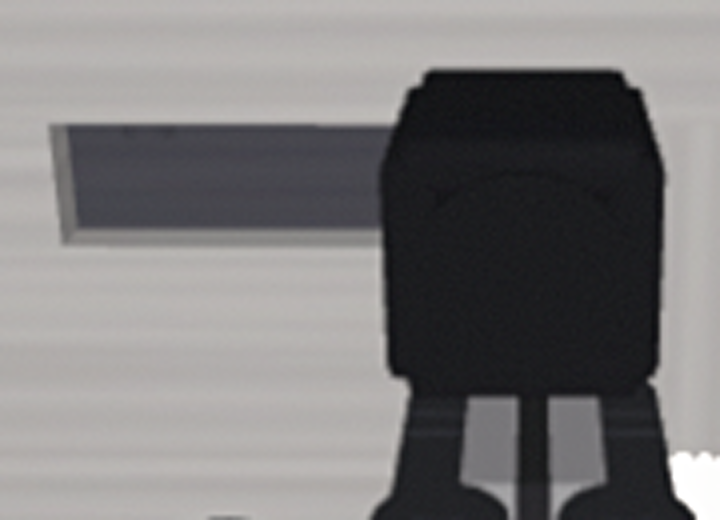

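The wall is reached: force is 6.1 N and the knob's far edge at row 222.4 gives knob x = -43, travel 0.072. Next I back off, go round to the knob's -y side, and stay clear of it.

Request:
play_rows(series="0 -0.2 0 0 0 0 0;0 -0.6 0 0 0 0 0;0 -0.8 0 0 0 0 0;0 -0.6 0 0 0 0 0;0 0 0.8 0 0 0 0;0 0 0.9 0 0 0 0;0 0 0.9 0 0 0 0;0 0 0.9 0 0 0 0;0 0 0.8 0 0 0 0;0 0 0 0 0 0 0;0 0 0 0 0 0 0")

```text
clock: 11.42
tcp_pos: [0.6056, -0.0739, 0.0319]
orientation: [-0.0, 0.91, 0.414, -0.0]
wrist_force: [-0.1, -0.1, 0.5]
finger_gap: -0.0
```

```bash
python3 - <<'E'
from h import *
st();s=get_state()
ct=cams.get_calibration("top");print("spool",w2f(unproj([(455,215)],ct,.046)[0]))
i=cams.read_camera("side")[:,:,::-1]
cv2.imwrite("pics/s10.png",cv2.resize(i[140:290,250:430],None,fx=4,fy=4,interpolation=cv2.INTER_CUBIC))
i=cams.read_camera("wrist")[:,:,::-1]
cv2.imwrite("pics/w10.png",i)
E
```

```text
t 11.43 F mm [-89.1 -68.4] z 31.9 rot [ 0.03 -0.01  0.04] force fix [-0.2  0.   0.5] gap -0.0
spool [-0.10404207 -0.14501218]
```

View pics/s10.png

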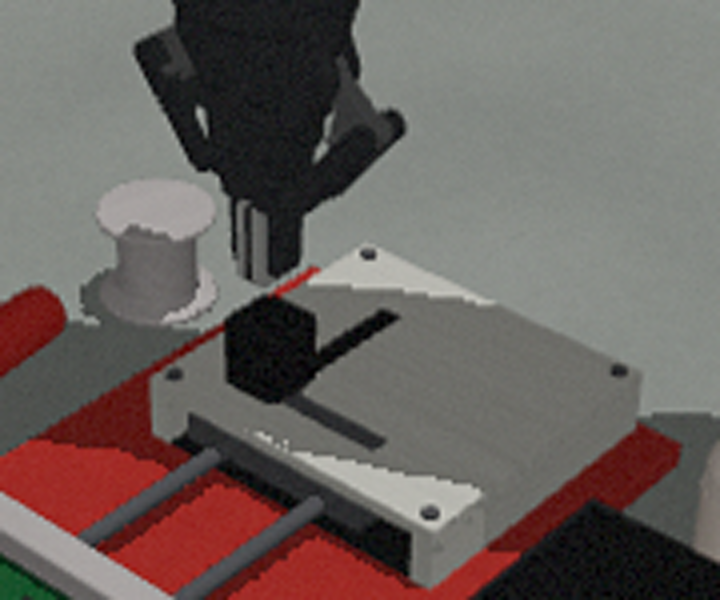

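View pics/w10.png

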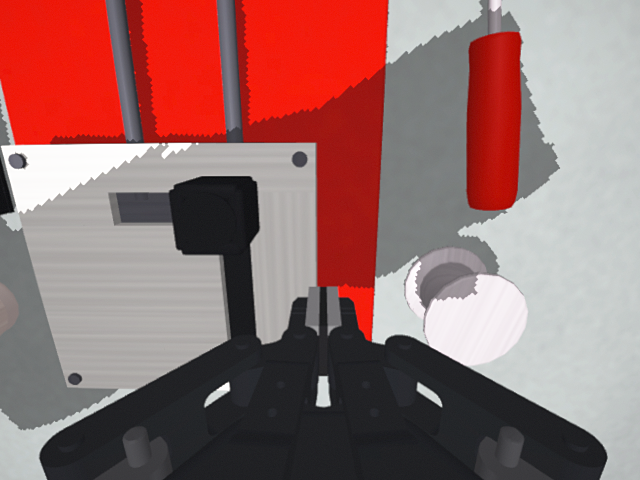

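The hand is clear on the -y side, and the knob stays at the corner. I move forward beside the knob and then push toward fixture +y.

Request:
play_rows(series="0 0.8 0 0 0 0 0;0 1.0 0 0 0 0 0;0 1.0 0 0 0 0 0;0 1.0 0 0 0 0 0;0 0.7 0 0 0 0 0;0 0 0 0 0 0 0;0 0 -0.4 0 0 0 0;0 0 -0.4 0 0 0 0;0 0 -0.3 0 0 0 0;0 0 -0.3 0 0 0 0;0 0 0 0 0 0 0")

```text
clock: 12.9
tcp_pos: [0.6247, -0.0308, 0.0321]
orientation: [0.0, 0.91, 0.414, -0.0]
wrist_force: [0.4, -0.5, -0.2]
finger_gap: -0.0002
```

```bash
python3 - <<'E'
from h import *
st()
i=cams.read_camera("side")[:,:,::-1]
cv2.imwrite("pics/s11.png",cv2.resize(i[140:290,250:430],None,fx=4,fy=4,interpolation=cv2.INTER_CUBIC))
i=cams.read_camera("wrist")[:,:,::-1]
cv2.imwrite("pics/w11.png",i)
E
```

```text
t 12.9 F mm [-44.1 -54.5] z 32.1 rot [ 0.   -0.01  0.04] force fix [-0.1 -0.6 -0.2] gap -0.0002
```

View pics/s11.png

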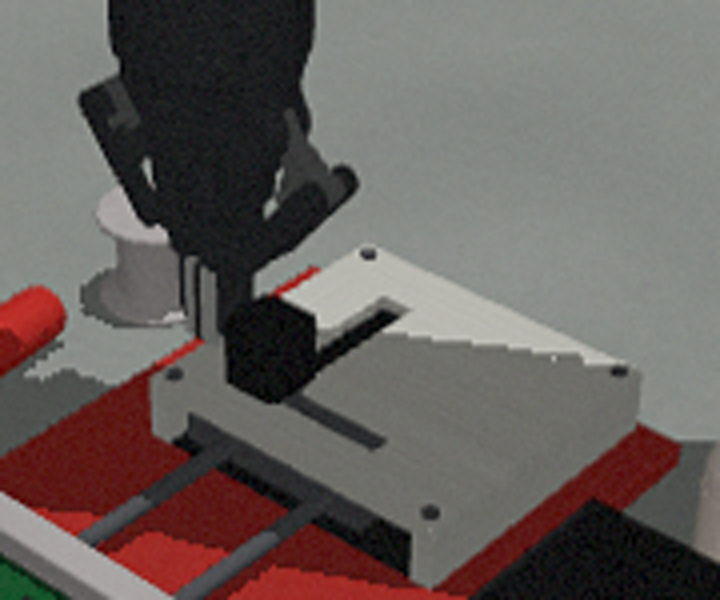

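View pics/w11.png

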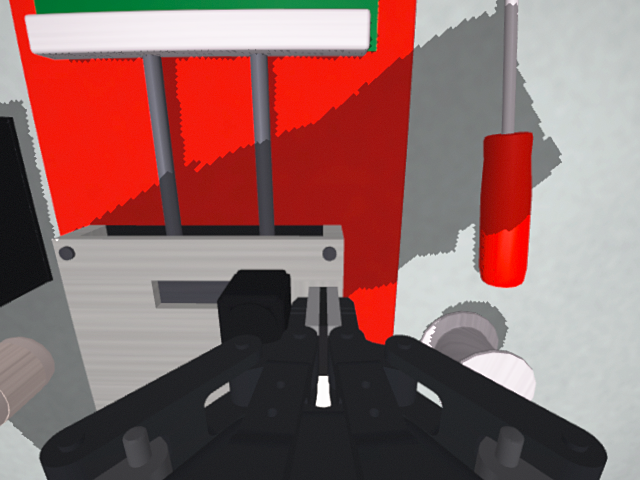

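Request:
play_rows(series="0 0 -0.3 0 0 0 0;0 0 -0.3 0 0 0 0;0 0 -0.4 0 0 0 0;0 0 -0.4 0 0 0 0;0 0 -0.4 0 0 0 0;0 0 -0.4 0 0 0 0;0 0 -0.4 0 0 0 0;0 0 -0.4 0 0 0 0;0 0 -0.4 0 0 0 0;0 0 -0.4 0 0 0 0;0 0 0 0 0 0 0")

```text
clock: 14.38
tcp_pos: [0.5957, -0.0055, 0.032]
orientation: [-0.0, 0.91, 0.414, -0.0]
wrist_force: [-0.1, -0.1, -0.4]
finger_gap: -0.0
```

```bash
python3 - <<'E'
from h import *
st()
i=cams.read_camera("side")[:,:,::-1]
cv2.imwrite("pics/s12.png",cv2.resize(i[140:290,250:430],None,fx=4,fy=4,interpolation=cv2.INTER_CUBIC))
E
```

```text
t 14.38 F mm [-44. -16.] z 32.0 rot [ 0.04 -0.01  0.02] force fix [-0.2 -0.  -0.4] gap -0.0
```

View pics/s12.png

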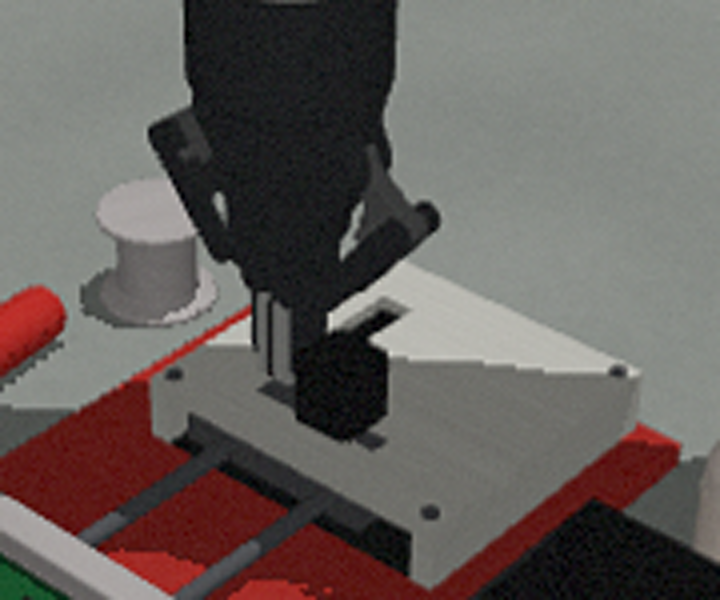

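The knob is well into the short leg and has not lifted. I'll continue with finer steps.

Request:
play_rows(series="0 0 -0.3 0 0 0 0;0 0 -0.3 0 0 0 0;0 0 -0.2 0 0 0 0;0 0 -0.2 0 0 0 0;0 0 0 0 0 0 0")

```text
clock: 15.05
tcp_pos: [0.5884, 0.0008, 0.032]
orientation: [-0.0, 0.91, 0.414, -0.0]
wrist_force: [1.1, -1.1, -0.7]
finger_gap: -0.0001
```

Request:
play_rows(series="0 0 -0.1 0 0 0 0;0 0 -0.1 0 0 0 0;0 0 0 0 0 0 0")

```text
clock: 15.42
tcp_pos: [0.5871, 0.002, 0.032]
orientation: [-0.0, 0.91, 0.414, -0.0]
wrist_force: [1.3, -0.4, -0.9]
finger_gap: 0.0005
```

```bash
python3 - <<'E'
from h import *
st()
i=cams.read_camera("side")[:,:,::-1]
cv2.imwrite("pics/s13.png",cv2.resize(i[140:290,250:430],None,fx=4,fy=4,interpolation=cv2.INTER_CUBIC))
i=cams.read_camera("wrist")[:,:,::-1]
cv2.imwrite("pics/w13.png",i)
cw=cams.get_calibration("wrist")
for Y in(.02,.023,.025,.027):
    print(Y,*[proj(np.r_[f2w(-.043+a,Y+b),z],cw)[0].round(1) for a,b,z in((0,.014,.074),(0,.014,.043),(.014,.012,.043),(.012,.014,.043))])
print(*[proj(np.r_[f2w(*q),.04],cw)[0].round(1) for q in((-.037,.033),(-.053,.033),(-.037,-.033))])
E
```

```text
t 15.43 F mm [-44.1  -4.6] z 32.0 rot [ 0.01 -0.01  0.05] force fix [ 0.6 -1.2 -0.9] gap 0.0005
0.02 [230.2 329.8] [246.7 295.7] [248.7 269.7] [245.  273.5]
0.023 [223.  329.7] [240.7 295.7] [242.6 269.7] [238.9 273.5]
0.025 [218.2 329.7] [236.8 295.6] [238.5 269.7] [234.8 273.5]
0.027 [213.3 329.7] [232.8 295.6] [234.5 269.7] [230.7 273.5]
[249.1 282.2] [251.3 310.5] [380.1 282.2]
```

View pics/s13.png

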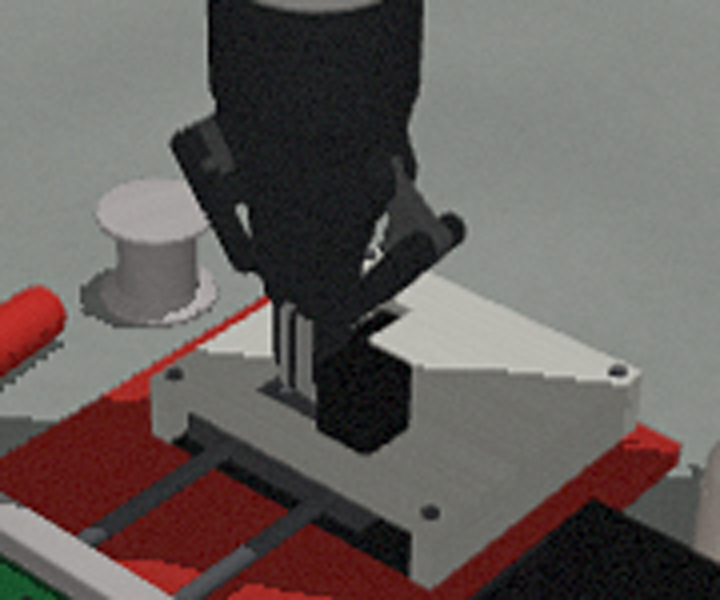

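View pics/w13.png

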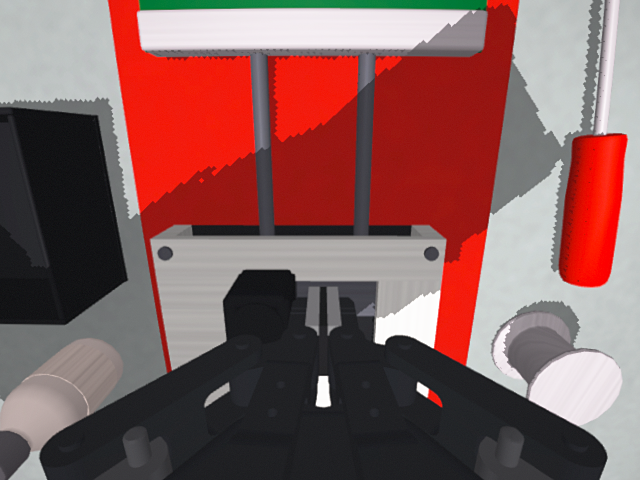

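Request:
play_rows(series="0 0 -0.1 0 0 0 0;0 0 -0.1 0 0 0 0;0 0 0 0 0 0 0")

```text
clock: 15.9
tcp_pos: [0.5856, 0.0033, 0.0321]
orientation: [-0.0, 0.91, 0.414, -0.0]
wrist_force: [0.3, -0.6, -1.3]
finger_gap: -0.0003
```

Request:
play_rows(series="0 0 -0.1 0 0 0 0;0 0 0 0 0 0 0")

```text
clock: 16.15
tcp_pos: [0.5849, 0.004, 0.0321]
orientation: [0.0, 0.91, 0.414, -0.0]
wrist_force: [0.8, -2.1, -1.9]
finger_gap: 0.0001
```

Request:
play_rows(series="0 0 -0.1 0 0 0 0;0 0 0 0 0 0 0")

```text
clock: 16.4
tcp_pos: [0.5841, 0.0046, 0.0321]
orientation: [0.0, 0.91, 0.414, -0.0]
wrist_force: [1.1, -0.8, -1.7]
finger_gap: 0.0001
```

Request:
play_rows(series="0 0 -0.1 0 0 0 0;0 0 0 0 0 0 0")

```text
clock: 16.65
tcp_pos: [0.5838, 0.0049, 0.0321]
orientation: [0.0, 0.91, 0.414, 0.0]
wrist_force: [1.6, -3.4, -1.8]
finger_gap: -0.0003
```

```bash
python3 - <<'E'
from h import *
st()
E
```

```text
t 16.65 F mm [-44.   -0.1] z 32.1 rot [-0.05 -0.    0.05] force fix [-1.5 -3.4 -1.8] gap -0.0003
```

Request:
play_rows(series="0 0 -0.1 0 0 0 0;0 0 0 0 0 0 0")

```text
clock: 16.9
tcp_pos: [0.5837, 0.0051, 0.0322]
orientation: [0.001, 0.911, 0.413, 0.0]
wrist_force: [4.0, -4.6, -2.7]
finger_gap: 0.0002
```

```bash
python3 - <<'E'
from h import *
st()
i=cams.read_camera("wrist")[:,:,::-1]
cv2.imwrite("pics/w14.png",cv2.resize(i[250:350,200:340],None,fx=5,fy=5,interpolation=cv2.INTER_CUBIC))
cw=cams.get_calibration("wrist")
for Y in(.023,.025,.027):
    print(Y,*[proj(np.r_[f2w(-.043+a,Y+b),z],cw)[0].round(1) for a,b,z in((0,.014,.074),(0,.014,.043),(.014,.012,.043),(.012,.014,.043))])
E
```

```text
t 16.9 F mm [-44.   0.] z 32.2 rot [-0.13 -0.01  0.08] force fix [-0.8 -6.  -2.7] gap 0.0002
0.023 [234.5 329.9] [250.  295.8] [252.1 269.8] [248.3 273.6]
0.025 [229.6 329.8] [246.  295.8] [248.1 269.8] [244.3 273.6]
0.027 [224.8 329.8] [242.1 295.8] [244.  269.8] [240.2 273.6]
```

View pics/w14.png

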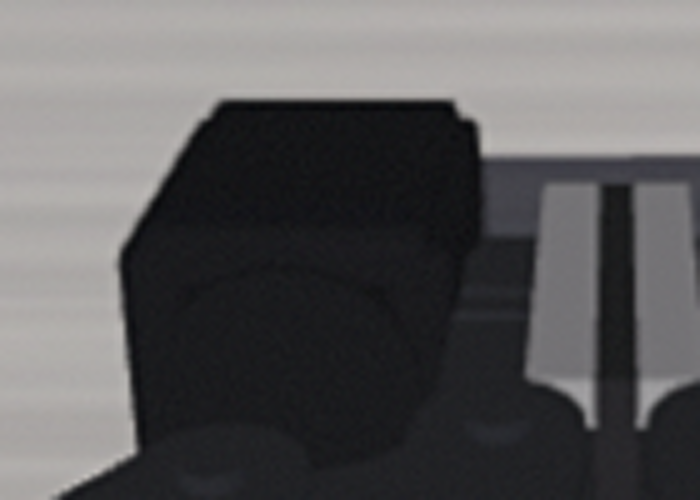

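The end wall is reached: force is 6 N with no further motion, and the knob corner at (243.6,270) gives y = +27 mm. I back straight off, then rise and move away.

Request:
play_rows(series="0 0 0.3 0 0 0 0;0 0 0.6 0 0 0 0;0 0 0.8 0 0 0 0;0 0 0.8 0 0 0 0;0 0 0 0 0 0 0;0 0 0 -1.5 0 0 0;0 0 0 -3 0 0 0;0 0 0 -3 0 0 0;0 0 0 -3 0 0 0;0 0 0 -3 0 0 0;0 0 0 -3 0 0 0;0 0 0 0 0 0 0")

```text
clock: 18.45
tcp_pos: [0.6031, -0.0105, 0.2011]
orientation: [0.002, 0.91, 0.414, 0.003]
wrist_force: [-0.4, -0.2, 0.0]
finger_gap: 0.0004
```

Request:
play_rows(series="0 -3 3 0 0 0 0;0 -4 3 0 0 0 0;0 -4 3 0 0 0 0;0 -4 3 0 0 0 0;0 -3 2 0 0 0 0;0 0 0 0 0 0 0;0 0 0 0 0 0 0")

```text
clock: 19.32
tcp_pos: [0.5881, -0.2375, 0.1966]
orientation: [-0.001, 0.91, 0.414, -0.0]
wrist_force: [0.3, 0.1, -0.8]
finger_gap: -0.0001
```

```bash
python3 - <<'E'
from h import *
st()
i=cams.read_camera("side")[:,:,::-1];cv2.imwrite("pics/side15.png",i)
cv2.imwrite("pics/s15.png",cv2.resize(i[190:340,250:430],None,fx=4,fy=4,interpolation=cv2.INTER_CUBIC))
i=cams.read_camera("top")[:,:,::-1];cv2.imwrite("pics/top15.png",i)
i=cams.read_camera("wrist")[:,:,::-1];cv2.imwrite("pics/w15.png",i)
E
```

```text
t 19.32 F mm [-223.9 -162.7] z 196.6 rot [0.08 0.01 0.05] force fix [ 0.3 -0.2 -0.8] gap -0.0001
```

View pics/side15.png

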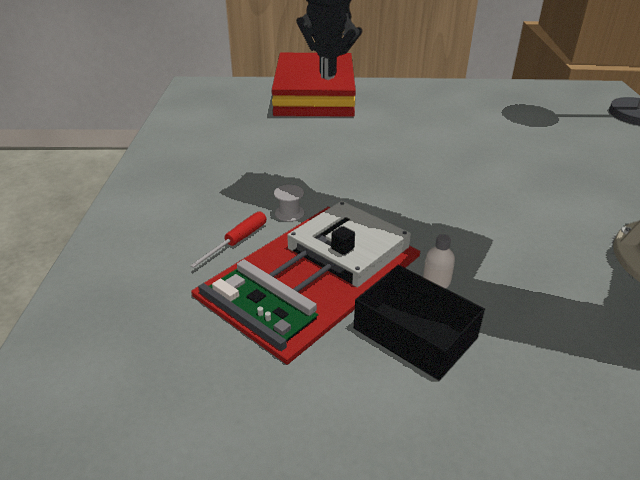

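View pics/top15.png

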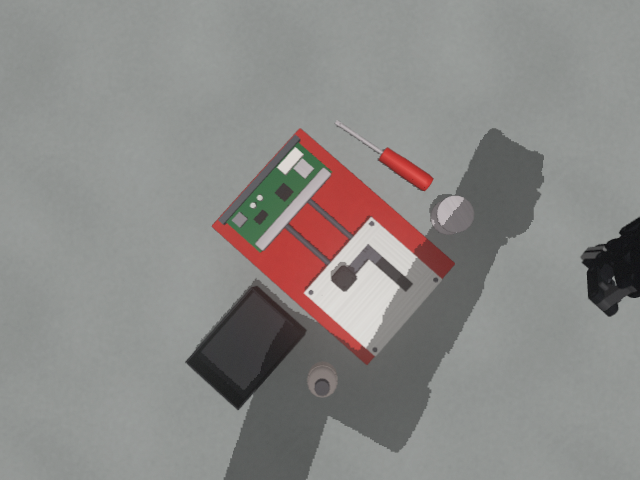

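View pics/s15.png

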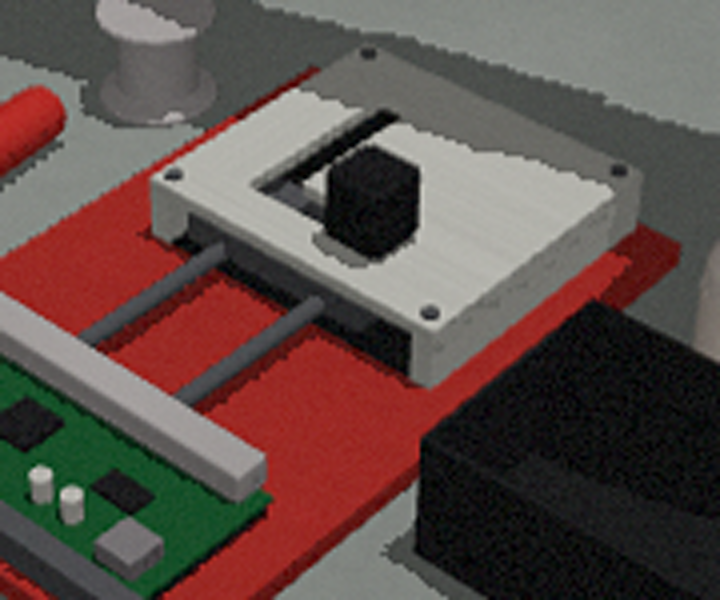

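The bar lies over the board's edge, the knob is at the closed end near (343,276) in the top view, and the bystanders are at the same pixels as before. I'll do one numeric check, then hand in.

```bash
python3 - <<'E'
from h import *
ct,cs=cams.get_calibration("top"),cams.get_calibration("side")
i=cv2.imread("pics/top15.png");cv2.imwrite("pics/t16.png",cv2.resize(i[215:335,290:410],None,fx=5,fy=5,interpolation=cv2.INTER_CUBIC))
print("top z.074 ctr",proj(np.r_[f2w(-.043,.027),.074],ct),proj(np.r_[f2w(-.045,.025),.074],ct))
P=[np.r_[f2w(-.043+a,.027+b),z] for z in(.043,.074) for a,b in((.014,.013),(.014,-.013),(-.013,.014))]
print("side crop",((proj(P,cs)-[250,190]+.5)*4-.5).round(0).tolist())
a,b=cv2.imread("pics/top0.png"),cv2.imread("pics/top15.png")
E
```

```text
top z.074 ctr [[343.84357048 277.94090025]] [[345.93188529 277.80872146]]
side crop [[371.0, 262.0], [319.0, 235.0], [418.0, 231.0], [373.0, 196.0], [320.0, 169.0], [421.0, 166.0]]
```

View pics/t16.png

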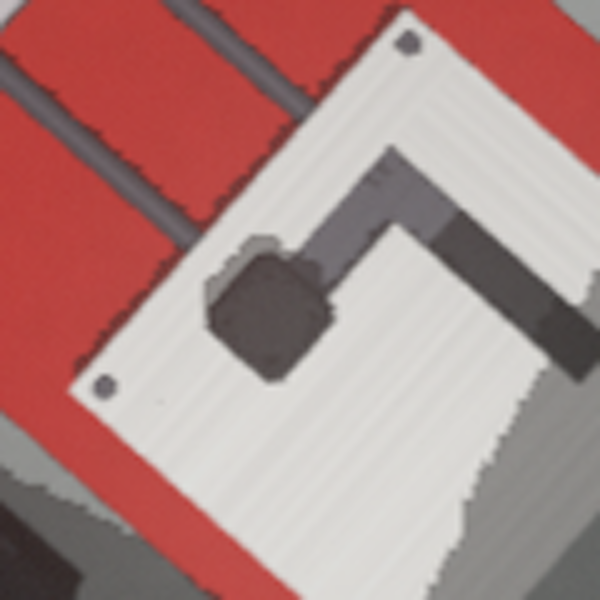

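```bash
python3 - <<'E'
from workcell import workorder
print(workorder.hand_in())
E
```

```text
the job is handed in; nothing more can be done
None
```

The board is clamped and the job is handed in, at about 19.5 s of the 48 s allowed. With the fingers shut, I pushed the knob's near side along the long leg until the slot's far wall stopped it. I then went round to its right side and pushed it along the short leg until the end wall stopped it. Both stops showed at about 6 N. I then backed off, raised the hand and moved it away.

**Last checks, in the top and side pictures:**
- **Knob:** it stands at fixture x -43, y +27 mm (travel about 0.072 / 0.052 m). In the top view it was at (344,278), against a projected (343.8,277.9). Its lower edge in the side view fits a knob that is not lifted.
- **Clamp bar:** it lies over the board's edge.
- **Bystanders:** by eye, the bin, bottle, spool and screwdriver are at the same places as at the start.
- **Hand:** it is clear, and the wrist force reads about zero.

**What disagreed:** the pictures showed the shut fingertips about 19 mm behind the reported TCP, not 19 mm ahead as stated. Descending without contact to TCP z 0.032 confirmed this, so I set the pushing height by the measured value. While pushing at the end wall, the wrist showed a downward force of about 2.7 N, but the knob did not appear raised afterwards.

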